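Clamp a marker barrel and angle the mirror so the camera sees its hidden dot

TASK

Press both hinged steel straps of the blue clamp down until they snap shut over the marker barrel and stay shut by themselves. Then turn the mirror by the orange grip on its top until the camera on the rail, looking into the mirror, sees the red dot on the far side of the barrel in the middle of its picture; the mirror springs back when let go, so finish still holding the grip with the mirror steady at that angle. Do not touch the mirror's glass or the camera, and leave the barrel in place and the other loose things on the table where they are.

Things in the scene. Friction and masses are not known exactly. Their poses are not given: they have to be found in the camera images.
- clamp: Blue barrel clamp, fixed to the table. Base plate 84 (x) x 142 (y) x 10 mm. Origin under its centre at table height. Its z is up; its +x side is the far side, which faces the mirror. Two saddles at y = +44 and -44 mm carry a marker barrel along the clamp's y axis, barrel axis 75 mm above the table.
- strap_left_hinge (a point): Centre of the hinge of the strap at clamp y = +44 mm: clamp x = -28 mm, 86 mm above the table. The strap is a steel bar 58 mm long from the hinge, 18 mm wide, 5 mm thick. Shut, it lies level along the clamp's +x over the barrel; open, it leans up 0.65 rad from level, its free end 46 mm from the hinge in plan and 121 mm above the table.
- strap_left_pad (a point): Centre of the ribbed black rubber thumb pad (30 x 16 mm) on top of that strap, 38 mm from its hinge. It swings with the strap. With the strap shut it lies at clamp (x, y, z) = (10, 44, 90.5) mm.
- strap_left (a joint): Angle of that strap, rad: 0 = standing open, 0.65 = shut. A spring holds it open; pressed straight down on its upper face 25 to 32 mm from the hinge in plan it resists with about 6 to 11 N, goes over centre 0.25 rad before shut, then snaps shut on its stop and stays. Pushed down on its very end it may jam.
- strap_right_hinge (a point): The same hinge point of the other strap, at clamp y = -44 mm.
- strap_right_pad (a point): The same thumb pad point of the other strap; shut at clamp (10, -44, 90.5) mm.
- strap_right (a joint): Angle of the other strap, the same way: 0 = open, 0.65 = shut.
- dot (a point): Centre of the red dot, 9 mm across, on the side of the marker barrel (14 mm across, 118 mm long) that faces the mirror, about halfway along it, 75 mm above the table; hidden from the robot's side. It faces the clamp's +x.
- mirror (a joint): Turn of the mirror about its upright axis, rad: 0 = parked, to 1.15 anticlockwise seen from above, where it has a stop. A weak spring (0.024 N m when parked, 0.06 N m/rad more) turns it back to 0. The upright glass is 56 wide x 72 mm high; its face contains the axis and faces the mirror grip's +x.
- mirror_grip: Orange ribbed grip bar on top of the mirror, on its axis and turning with it: 12 (x, across) x 40 (y, along, parallel to the glass) x 26 mm high, from 129.5 to 155.5 mm above the table. Origin on the axis 128 mm above the table. Pinch it across its 12 mm from above; the mirror's frame ends 117 mm above the table.
- view: Where the camera looks by way of the mirror; not a solid thing. Origin on the mirror's axis, 75 mm above the table; its +x axis is the camera's line of sight after the mirror and lies level. It turns twice as far as the mirror, the same way. The dot is in the middle of the picture when it lies on this +x axis (y of the dot in this frame near 0).
- mirror_glass: The mirror's glass, 5 x 56 x 72 mm, 40 to 112 mm above the table, upright, silvered on its front. Origin on the mirror's axis at table height.
- camera: Grey camera with a black lens at the other end of the rail, 130 mm from the mirror's axis; top 97 mm above the table. Origin at table height under it. Its lens looks level along its +y, straight at the mirror's axis.
- ink_bottle: Blue ink bottle with a white cap, 44 x 44 x 90 mm, standing loose, origin under its centre. Bystander.
- green_cap: Loose green marker cap, 18 x 40 x 20 mm, lying. Bystander.
- black_cap: Loose black marker cap, 18 x 40 x 20 mm, lying. Bystander.
- tweezers: Loose steel tweezers, 10 x 125 x 12 mm, lying. Bystander.
- brush: Loose flat brush with a yellow handle, 27 x 170 x 16 mm, lying. Bystander.
- tape: Loose roll of masking tape, 103 x 101 x 24 mm, lying. Bystander.
Mind the look-alikes: they are no part of the job. What is shaped like the part that bears dot but yellow is not meant.

How it is judged:
By the outcome, as a careful person would: the job done as asked, in the order asked, and still so for the second after the job is handed in, while the arm keeps its last pose, push and grip.
It also fails if it takes over 45 s, if anything falls off the work surface, if the arm or the gripper's body presses on something with over 40 N, if the wrist force passes 120 N, or if a joint passes its speed limit or range.

ROBOT

A 6-joint arm with a two-finger parallel gripper is mounted at the origin on a cart in front of the work surface, level with it; the furniture and walls round the work are solid. World frame = base frame: x ahead of the robot, y to its left, z up, the work surface at z = 0. Lengths are in mm, angles in rad, forces in N, time in s.
With the tool pointing down it reaches from about 225 to 725 mm from the base axis. Payload 3.1 kg.
Tool frame: the origin (TCP) lies between the finger pads; the fingertips stand 22 mm ahead of it and the grasp point (between the pads) lies 3 mm ahead of it; z points along the fingers, x is the direction in which the jaws open and shut, and the axes are right-handed (so a half turn about z gives the same grasp; the last joint's range is limited). The gripper opens to 85 mm and grips with 20 to 120 N. Pads are 22 mm wide; open, the fingers measure 114 mm over their backs; the gripper's body (76 mm by 85 mm) begins 54 mm behind the grasp point. The pads swing forward as they close: fully open they stand 13 mm farther back than shut.
Start: joints at [1.095, 0.048, 0.099, 1.622, 0, 1.443], TCP at [178.943, 493.555, 253.312] pointing down, gripper open.
Joint ranges: [-2.91, 2.91], [-0.99, 1.94], [-1.21, 1.42], [-2.12, 2.29], [-1.49, 1.47], [-3.14, 3.14]. Speed limits (rad/s): [2.79, 2.79, 3.14, 3.14, 3.14, 3.14].

INTERFACE

Orientations are given as a unit quaternion [x, y, z, w].
In Python, from plant import env, vision, workorder, models gives the robot as it stands.
- The arm moves only by the shell command python3 -m jog 'ROWS' [FORCE]. ROWS is JSON, a list of rows, each an object of numbers: "grip": the gripper's target within -1 to 1 (fully open at 1, half-way at 0, shut at -1); "tx", "ty", "tz": the shift along the tool's x, y, z in mm; "wx", "wy", "wz": the turn, a rotation vector about the tool's x, y, z in rad. A call has 1 to 12 rows; each row shifts and turns the commanded pose from where the row before left it, along the tool's axes as they then stand; what a row does not reach is not made up. A row lasts 1/10 s, in which the tool goes at most 50 mm and 8.59 degrees, less where a joint would pass 70% of its speed; a pose out of reach is approached as far as the arm can. A call is refused whole if a number of a shift passes 50 or a number of a turn 0.15, either way. A call with a gripper value outside its range is refused whole. The fingers move at their own pace and stop on an object; FORCE is the grip in N (left out, the last holds). Time passes only in rows, so rows that do not move let the fingers close. It gives the time, the measured TCP pose, the force and the opening at its end, in the units of the state.
- env.sense(): the state, without advancing time (a new reading comes with each control period).
- vision.grab_frame(name): name is "scene" or "top" or "wrist"; returns a dict with "frame" (480x640x3 uint8, blue, green, red), "fx", "fy", "cx", "cy" (pixels), "rvec" (rotation vector, rad) and "tvec" (3), from world to camera coordinates, as OpenCV has them. Camera axes: x right, y down, z forward; pixel columns grow to the right and rows downward; lengths in mm; the calibration is good to about 2 mm. A picture is of the moment at which its call begins. There is no depth.
- workorder.job_done(): hands the job in, once; it reports no verdict.
Trained networks look in a picture, given as the dict that the camera call returned (one of the last four; its "shot" number tells which), for a name from the list of things; names that differ only in an ending like _2 or _b are one class to them, and where a whole thing is asked for, a point or a joint stands for the part that bears it (a point fixed in the world has none). Each returns a list of dicts, best first, with "confidence" (0 to 1); they miss things now and then, are a little off and sometimes report something else, mostly with a low value. They report only what shows in the picture. A call takes as long as a camera call. They do not tell look-alikes from the thing itself.
- models.find_in(picture, name): "bbox" ([left, top, right, bottom] in pixels, round what is visible of it).
The state is a dict: "t": time; "joint_pos": joint angles; "dq": joint speeds; "tau": joint torques, N m; "eef_pos": TCP position; "ee_rot": TCP orientation; "force": force on the tool from outside, world axes, zero at the start; "wrist_torque": the same for the moment, N m; "opening": finger opening in mm.
Only numpy, scipy, OpenCV 4.12 (cv2) and the standard library are available. Lean on these libraries where they do the work, as an engineer would, in place of code of your own. Each camera call takes 0.05 s, during which the arm holds its last target.

## Working session

There is one attempt and no reset: what is moved stays moved. The work goes in short steps, Python scripts to look and compute and a shell command to move; the robot and the scene stay as the last step left them, time stands still between calls to the robot, and variables do not carry over. Pictures are saved under pics/ and viewed, and the job is handed in when it is done.

```bash
ls; mkdir -p pics; cat > h.py <<'E'
import numpy as np, cv2
from plant import env, vision, workorder, models
def grab(n,f):
    p=vision.grab_frame(n); cv2.imwrite('pics/'+f,p['frame']); return p
def cam(p):
    R=cv2.Rodrigues(np.array(p['rvec'],float))[0]; t=np.array(p['tvec'],float).reshape(3)
    K=np.array([[p['fx'],0,p['cx']],[0,p['fy'],p['cy']],[0,0,1]]); return K,R,t
def at_z(p,u,v,z):
    K,R,t=cam(p); d=R.T@np.linalg.inv(K)@np.array([u,v,1.]); c=-R.T@t
    return c+d*(z-c[2])/d[2]
def proj(p,X):
    K,R,t=cam(p); x=K@(R@np.array(X,float)+t); return x[:2]/x[2]
E
python3 - <<'E'
from h import *
s=env.sense();print(s)
for n in['scene','top','wrist']:
    p=grab(n,n+'0.png'); K,R,t=cam(p); print(n,(-R.T@t).round(),R.round(2).tolist(),p['fx'])
    for o in ['clamp','strap_left','strap_left_pad','mirror_grip','mirror_glass','camera','ink_bottle','dot']:
        print(o,[( np.round(d['bbox']).tolist(),round(d['confidence'],2)) for d in models.find_in(p,o)][:3])
E
```

```text
pics
{'t': 0.0, 'joint_pos': array([1.09520235e+00, 4.87453690e-02, 9.75916253e-02, 1.62197871e+00,
       1.40065620e-06, 1.44300709e+00]), 'dq': array([ 1.44820928e-05, -9.24048274e-04, -1.61922724e-03, -7.16070429e-04,
       -2.61139128e-04, -1.45467441e-03]), 'tau': array([-1.42873591e-04, -3.38786602e+01,  3.20013213e+01,  2.03486398e-02,
       -1.43180287e-04,  1.04844048e-06]), 'eef_pos': array([178.68967683, 493.06779821, 252.11676754]), 'ee_rot': array([ 8.18789653e-01,  5.74092449e-01, -1.03438641e-03,  5.42604304e-04]), 'force': array([-0.3202652 ,  0.06523764,  0.42796463]), 'wrist_torque': array([ 0.00062328,  0.07076608, -0.01775477]), 'opening': 85.1081789352776}
scene [  -0. -794.  770.] [[0.86, -0.51, 0.01], [-0.28, -0.5, -0.82], [0.43, 0.7, -0.57]] 442.9625848501205
clamp [([326.0, 286.0, 390.0, 372.0], 0.92), ([334.0, 290.0, 355.0, 308.0], 0.44)]
strap_left [([335.0, 287.0, 354.0, 307.0], 0.79)]
strap_left_pad [([332.0, 289.0, 356.0, 310.0], 0.5)]
mirror_grip [([382.0, 256.0, 401.0, 268.0], 0.78)]
mirror_glass [([378.0, 268.0, 400.0, 300.0], 0.77), ([341.0, 373.0
[... 543 characters left out ...]
0, 412.0, 252.0], 0.51)]
mirror_grip [([394.0, 178.0, 408.0, 186.0], 0.42)]
mirror_glass [([388.0, 190.0, 390.0, 192.0], 0.57), ([395.0, 180.0, 406.0, 185.0], 0.37), ([432.0, 175.0, 465.0, 199.0], 0.25)]
camera [([432.0, 179.0, 468.0, 201.0], 0.64)]
ink_bottle [([402.0, 228.0, 412.0, 252.0], 0.74), ([476.0, 218.0, 501.0, 237.0], 0.59)]
dot [([398.0, 238.0, 438.0, 244.0], 0.47), ([400.0, 230.0, 411.0, 252.0], 0.47), ([438.0, 230.0, 451.0, 254.0], 0.29)]
wrist [116. 516. 374.] [[0.34, 0.94, 0.0], [0.91, -0.33, 0.27], [0.25, -0.09, -0.96]] 431.90108255736766
clamp [([185.0, 394.0, 276.0, 434.0], 0.17)]
strap_left []
strap_left_pad []
mirror_grip []
mirror_glass []
camera []
ink_bottle []
dot []
```

```bash
python3 - <<'E'
import cv2
a=cv2.imread('pics/scene0.png');cv2.imwrite('pics/s0c.png',cv2.resize(a[230:430,290:490],None,fx=3,fy=3,interpolation=2))
a=cv2.imread('pics/top0.png');cv2.imwrite('pics/t0c.png',cv2.resize(a[150:290,350:530],None,fx=4.2,fy=4.2,interpolation=2))
E
```

```text
(no output)
```

View pics/s0c.png

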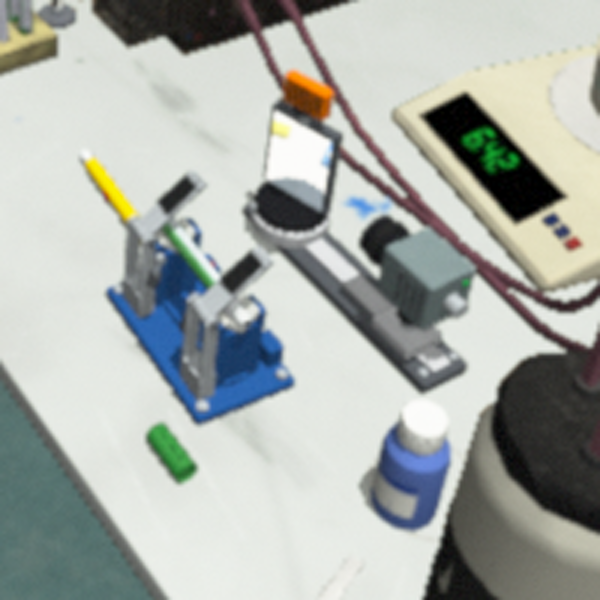

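View pics/t0c.png

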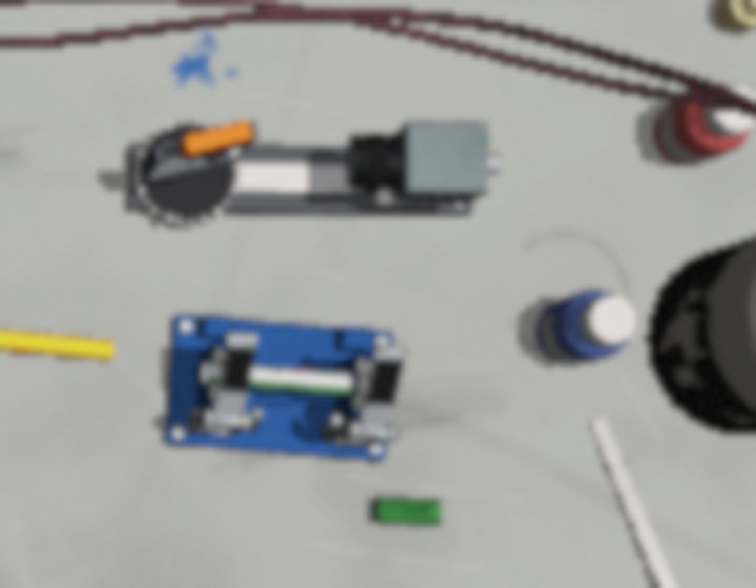

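View pics/top0.png

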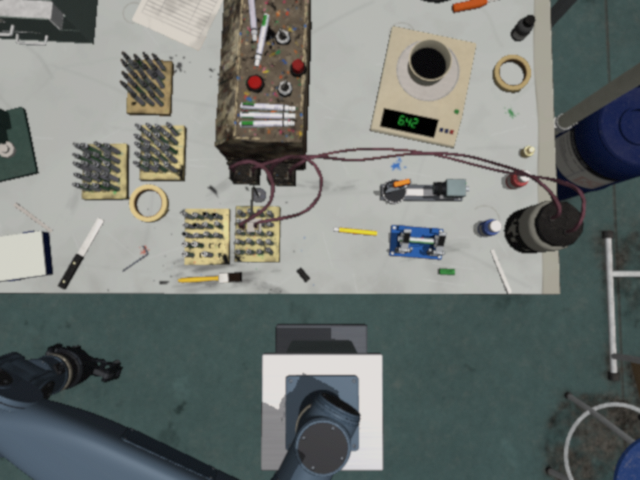

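View pics/scene0.png

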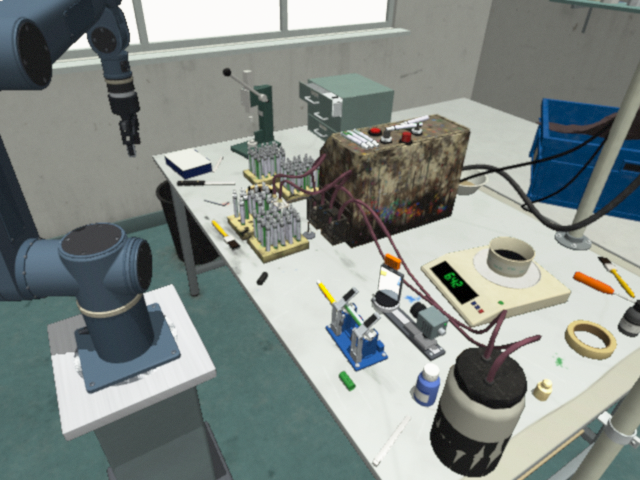

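```bash
python3 - <<'E'
from h import *
p=vision.grab_frame('top')
f=lambda c,z:at_z(p,350+c[0]/4.2,150+c[1]/4.2,z).round(1)
for n,c,z in [('scr far left',(185,325),10),('far right',(385,340),10),('near left',(177,433),10),('near right',(376,452),10),('padL',(238,368),108),('padR',(384,380),108),('grip',(218,138),155),('gripL',(184,143),150),('gripR',(253,131),150),('turntable',(185,185),10),('camera',(447,158),97),('bottle',(608,318),90),('greencap',(405,511),20),('camlens',(352,160),80)]: print(n,f(c,z))
E
```

```text
scr far left [ 487.2 -195.1   10. ]
far right [ 478.  -323.4   10. ]
near left [ 417.8 -189.4   10. ]
near right [ 406.1 -316.6   10. ]
padL [ 452.4 -212.5  108. ]
padR [ 445.6 -299.5  108. ]
grip [ 582.7 -194.3  155. ]
gripL [ 580.5 -175.3  150. ]
gripR [ 587.8 -215.5  150. ]
turntable [ 577.8 -195.8   10. ]
camera [ 581.4 -342.4   97. ]
bottle [ 485.  -440.2   90. ]
greencap [ 368.5 -332.1   20. ]
camlens [ 582.8 -288.4   80. ]
```

```bash
python3 -m jog '[{"tx":-38,"ty":28,"tz":-3,"grip":-1},{"tx":-38,"ty":28,"tz":-3,"grip":-1},{"tx":-38,"ty":28,"tz":-3,"grip":-1},{"tx":-38,"ty":28,"tz":-3,"grip":-1},{"tx":-38,"ty":28,"tz":-3,"grip":-1},{"tx":-38,"ty":28,"tz":-3,"grip":-1},{"tx":-38,"ty":28,"tz":-3,"grip":-1},{"tx":-38,"ty":28,"tz":-3,"grip":-1},{"tx":-38,"ty":28,"tz":-3,"grip":-1},{"tx":-38,"ty":28,"tz":-3,"grip":-1},{"tx":-38,"ty":28,"tz":-3,"grip":-1},{"tx":-38,"ty":28,"tz":-3,"grip":-1}]'
```

```text
invalid input
```

```bash
python3 -m jog '[{"grip":-1,"tx":-38,"ty":28,"tz":-3,"wx":0,"wy":0,"wz":0}]'; python3 -c "
from plant import env;s=env.sense();print(s['t'],s['eef_pos'])"
```

```text
t: 1.5
eef_pos: [191.8, 450.5, 253.6]
ee_rot: [0.818, 0.576, -0.001, -0.0]
force: [2.2, -0.9, 0.6]
opening: 73.1
1.5 [191.77801022 450.53112721 253.61136011]
```

```bash
python3 -m jog '[{"grip":-1,"tx":-38,"ty":28,"tz":-3,"wx":0,"wy":0,"wz":0},{"grip":-1,"tx":-38,"ty":28,"tz":-3,"wx":0,"wy":0,"wz":0},{"grip":-1,"tx":-38,"ty":28,"tz":-3,"wx":0,"wy":0,"wz":0},{"grip":-1,"tx":-38,"ty":28,"tz":-3,"wx":0,"wy":0,"wz":0},{"grip":-1,"tx":-38,"ty":28,"tz":-3,"wx":0,"wy":0,"wz":0},{"grip":-1,"tx":-38,"ty":28,"tz":-3,"wx":0,"wy":0,"wz":0},{"grip":-1,"tx":-38,"ty":28,"tz":-3,"wx":0,"wy":0,"wz":0},{"grip":-1,"tx":-38,"ty":28,"tz":-3,"wx":0,"wy":0,"wz":0},{"grip":-1,"tx":-38,"ty":28,"tz":-3,"wx":0,"wy":0,"wz":0},{"grip":-1,"tx":-38,"ty":28,"tz":-3,"wx":0,"wy":0,"wz":0},{"grip":-1,"tx":-38,"ty":28,"tz":-3,"wx":0,"wy":0,"wz":0}]'
```

```text
t: 2.6
eef_pos: [339.5, -51.7, 289.8]
ee_rot: [0.819, 0.574, 0.001, 0.001]
force: [1.7, -0.1, -0.3]
opening: 0.1
```

```bash
python3 -m jog '[{"grip":-1,"tx":-38,"ty":29,"tz":4,"wx":0,"wy":0,"wz":0},{"grip":-1,"tx":-38,"ty":29,"tz":4,"wx":0,"wy":0,"wz":0},{"grip":-1,"tx":-38,"ty":29,"tz":4,"wx":0,"wy":0,"wz":0},{"grip":-1,"tx":-30,"ty":20,"tz":4,"wx":0,"wy":0,"wz":0},{"grip":-1,"tx":0,"ty":0,"tz":4,"wx":0,"wy":0,"wz":-0.14},{"grip":-1,"tx":0,"ty":0,"tz":0,"wx":0,"wy":0,"wz":-0.13},{"grip":-1,"tx":0,"ty":0,"tz":0,"wx":0,"wy":0,"wz":0}]'
python3 - <<'E'
from h import *
p=grab('wrist','w1.png');np.savez('w1.npz',**{k:np.array(p[k]) for k in('rvec','tvec','fx','fy','cx','cy')})
print(env.sense()['eef_pos'],env.sense()['ee_rot'])
grab('scene','s1.png')
for o in ['clamp','strap_left','strap_left_pad','mirror_grip','camera','dot']:
        print(o,[( np.round(d['bbox']).tolist(),round(d['confidence'],2)) for d in models.find_in(p,o)][:3])
E
```

```text
t: 3.3
eef_pos: [390.8, -221.9, 269.0]
ee_rot: [0.734, 0.679, -0.0, -0.0]
force: [-0.2, 0.2, 0.3]
opening: 0.3
[ 390.85357432 -221.65188066  269.26505686] [ 7.35063262e-01  6.77998518e-01 -1.87516329e-05 -9.71464446e-05]
clamp [([208.0, 218.0, 372.0, 343.0], 0.58)]
strap_left [([334.0, 254.0, 360.0, 306.0], 0.72)]
strap_left_pad [([334.0, 255.0, 360.0, 309.0], 0.56), ([156.0, 416.0, 196.0, 446.0], 0.43)]
mirror_grip [([334.0, 256.0, 357.0, 307.0], 0.51), ([207.0, 256.0, 241.0, 347.0], 0.4)]
camera [([159.0, 410.0, 196.0, 448.0], 0.56)]
dot [([235.0, 282.0, 361.0, 305.0], 0.86), ([406.0, 273.0, 536.0, 286.0], 0.78), ([0.0, 137.0, 80.0, 261.0], 0.43)]
```

View pics/w1.png

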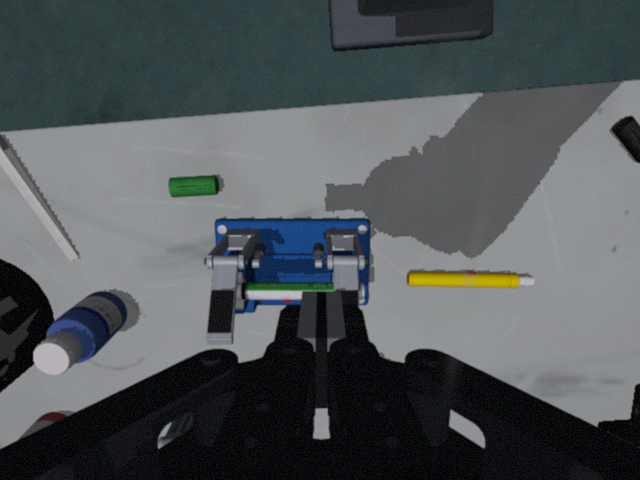

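View pics/s1.png

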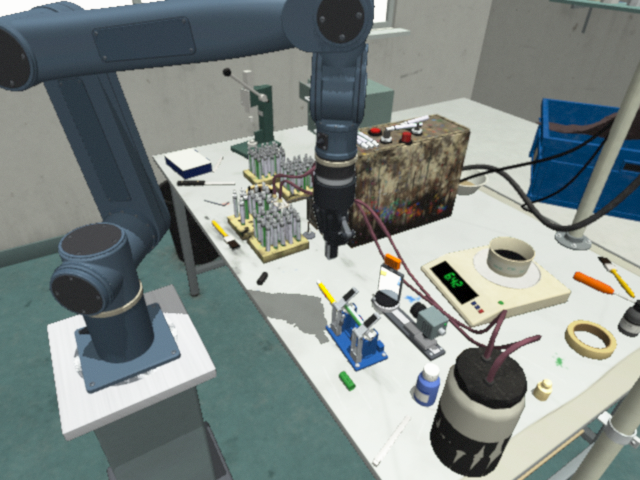

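```bash
python3 - <<'E'
import cv2
a=cv2.imread('pics/w1.png');cv2.imwrite('pics/w1c.png',cv2.resize(a[205:355,195:385],None,fx=4,fy=4,interpolation=2))
E
```

```text
(no output)
```

View pics/w1c.png

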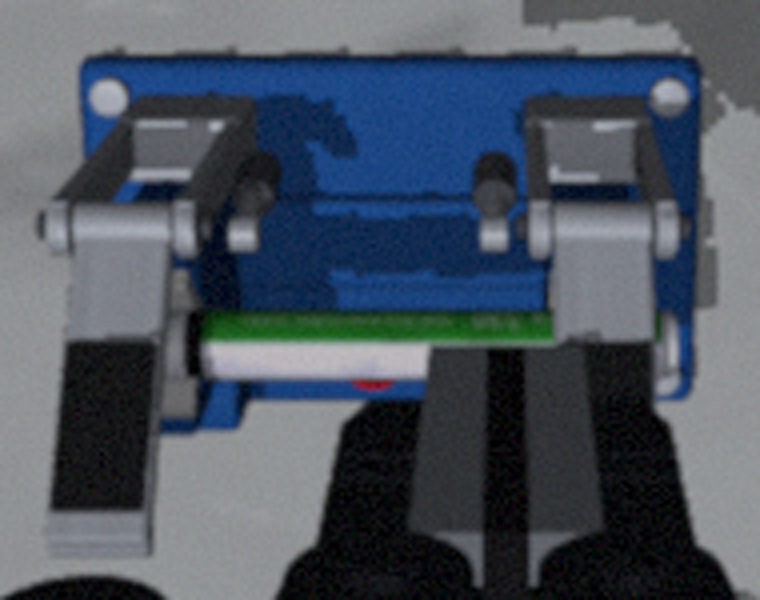

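```bash
python3 - <<'E'
from h import *
p=dict(np.load('w1.npz'))
f=lambda c,z:at_z(p,195+c[0]/4,205+c[1]/4,z)
L=f((603,228),86);Rr=f((122,228),86)
nr=f((81,60),10);nl=f((698,60),10)
s1=f((108,98),12);s2=f((670,98),12);fl=f((692,396),10)
print(L,Rr,nr,nl,s1,s2,fl,np.linalg.norm(L-Rr),np.linalg.norm(nl-nr))
for a,b in((L,Rr),(nl,nr),(s2,s1)):
    d=a-b;print('yaw',np.arctan2(-d[0],d[1]))
yaw=np.mean([np.arctan2(-(a-b)[0],(a-b)[1]) for a,b in((L,Rr),(nl,nr))])
ex=np.array([np.cos(yaw),np.sin(yaw),0])
print((L+Rr)/2+28*ex,(nl+nr)/2+42*ex,(s1+s2)/2)
dot=f((372,384),78);print('dot',dot)
E
```

```text
[ 426.06460903 -206.37198686   86.        ] [ 419.02421342 -294.94996251   86.        ] [ 402.54407379 -318.23176956   10.        ] [ 413.52882157 -179.90188649   10.        ] [ 411.29963887 -312.90105756   12.        ] [ 421.31437506 -186.81199872   12.        ] [ 495.08703516 -185.3502189    10.        ] 88.85732913553564 138.76534593920684
yaw -0.07931571810477735
yaw -0.07924350741843088
yaw -0.07925950440453089
[ 450.4564637  -252.87847921   86.        ] [ 449.9045264  -252.39308481   10.        ] [ 416.30700696 -249.85652814   12.        ]
dot [ 457.0464983  -252.92941954   78.        ]
```

```bash
python3 -m jog '[{"grip":-1,"tx":9,"ty":26,"tz":25,"wx":0,"wy":0,"wz":0},{"grip":-1,"tx":9,"ty":26,"tz":35,"wx":0,"wy":0,"wz":0},{"grip":-1,"tx":0,"ty":0,"tz":45,"wx":0,"wy":0,"wz":0},{"grip":-1,"tx":0,"ty":0,"tz":20,"wx":0,"wy":0,"wz":0},{"grip":-1,"tx":0,"ty":0,"tz":0,"wx":0,"wy":0,"wz":0}]'
python3 - <<'E'
from h import *
p=grab('wrist','w2.png');p=grab('scene','s2.png');print(env.sense()['force'])
a=cv2.imread('pics/s2.png');cv2.imwrite('pics/s2c.png',cv2.resize(a[230:400,290:470],None,fx=3.3,fy=3.3,interpolation=2))
E
```

```text
t: 4.2
eef_pos: [441.6, -205.6, 139.9]
ee_rot: [0.734, 0.679, -0.001, -0.004]
force: [0.0, -0.1, 0.0]
opening: 0.2
[ 0.1369386  -0.19251193  0.11333513]
```

View pics/w2.png

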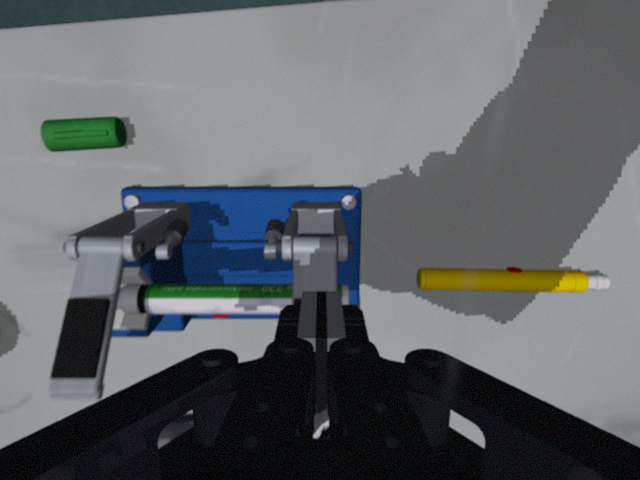

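View pics/s2c.png

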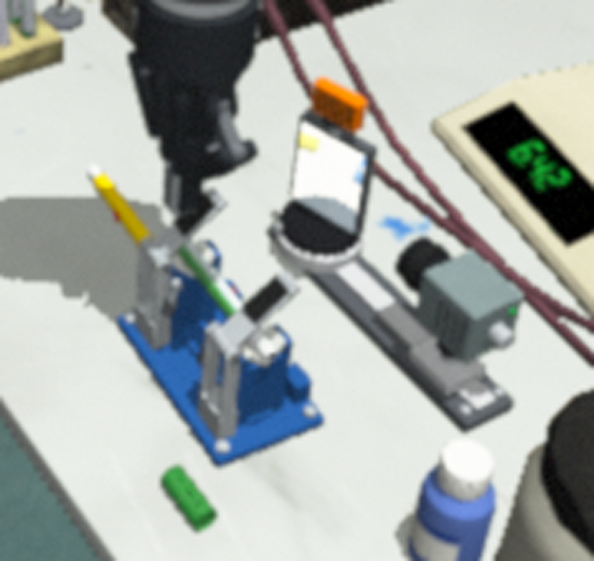

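```bash
python3 - <<'E'
from h import *
p=vision.grab_frame('wrist');s=env.sense();e=s['eef_pos']
ty=np.array([.997,-.081,0]);tx=np.array([.081,.997,0])
for yy in(-11,-5,0,5,11):print(yy,proj(p,e+yy*ty-[0,0,22]),proj(p,e+yy*ty+14*tx-[0,0,22]))
print('hinge',proj(p,[426.06,-206.4,86]))
cv2.imwrite('pics/w2c.png',cv2.resize(p['frame'][190:370,240:420],None,fx=3.3,fy=3.3,interpolation=2))
E
```

```text
-11 [320.00872997 288.00144343] [360.05855189 288.11118989]
-5 [319.96807757 303.87180619] [359.59857374 303.97894969]
0 [319.93484528 316.84541706] [359.22255284 316.95045556]
5 [319.90218302 329.59649703] [358.85298109 329.69948668]
11 [319.86372028 344.61203157] [358.41777663 344.71263396]
hinge [320.67716541 237.63591859]
```

View pics/w2c.png

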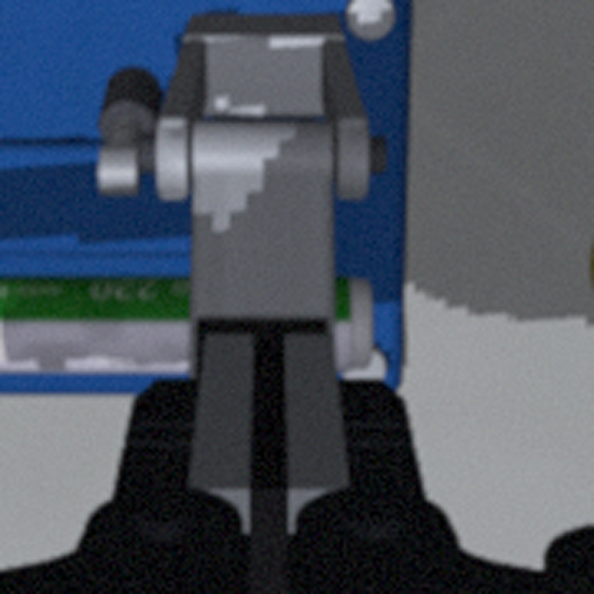

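```bash
python3 -m jog '[{"grip":-1,"tx":0,"ty":2,"tz":4,"wx":0,"wy":0,"wz":0},{"grip":-1,"tx":0,"ty":0,"tz":5,"wx":0,"wy":0,"wz":0},{"grip":-1,"tx":0,"ty":0,"tz":5,"wx":0,"wy":0,"wz":0}]'; python3 -m jog '[{"grip":-1,"tx":0,"ty":0,"tz":4,"wx":0,"wy":0,"wz":0},{"grip":-1,"tx":0,"ty":0,"tz":4,"wx":0,"wy":0,"wz":0}]'
```

```text
t: 4.65
eef_pos: [447.7, -208.8, 132.5]
ee_rot: [0.734, 0.679, 0.001, 0.002]
force: [1.1, -0.1, 6.6]
opening: -0.2
t: 4.85
eef_pos: [447.8, -208.7, 124.2]
ee_rot: [0.734, 0.679, 0.001, 0.002]
force: [0.3, -1.1, 2.6]
opening: 0.2
```

```bash
python3 -m jog '[{"grip":-1,"tx":0,"ty":-1,"tz":3,"wx":0,"wy":0,"wz":0},{"grip":-1,"tx":0,"ty":-1,"tz":3,"wx":0,"wy":0,"wz":0},{"grip":-1,"tx":0,"ty":0,"tz":3,"wx":0,"wy":0,"wz":0},{"grip":-1,"tx":0,"ty":0,"tz":0,"wx":0,"wy":0,"wz":0}]'
python3 - <<'E'
from h import *
p=grab('wrist','w3.png');print(env.sense()['force'])
cv2.imwrite('pics/w3c.png',cv2.resize(p['frame'][150:370,40:420],None,fx=2,fy=2,interpolation=2))
E
```

```text
t: 5.25
eef_pos: [443.6, -207.3, 112.8]
ee_rot: [0.734, 0.679, -0.0, -0.001]
force: [0.1, -0.0, -1.1]
opening: 0.0
[-0.37514967 -0.27130095 -0.25045869]
```

View pics/w3c.png

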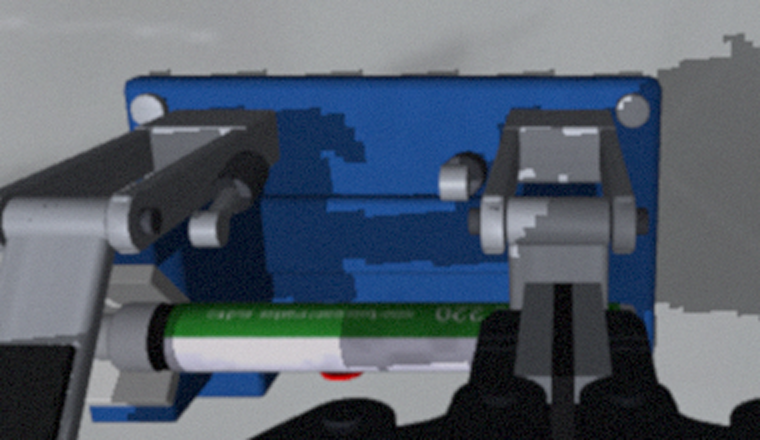

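```bash
python3 -m jog '[{"grip":-1,"tx":0,"ty":0,"tz":-38,"wx":0,"wy":0,"wz":0},{"grip":-1,"tx":-20,"ty":0,"tz":0,"wx":0,"wy":0,"wz":0},{"grip":-1,"tx":-40,"ty":0,"tz":0,"wx":0,"wy":0,"wz":0},{"grip":-1,"tx":-29,"ty":0,"tz":0,"wx":0,"wy":0,"wz":0},{"grip":-1,"tx":0,"ty":0,"tz":8,"wx":0,"wy":0,"wz":0},{"grip":-1,"tx":0,"ty":0,"tz":0,"wx":0,"wy":0,"wz":0}]'
python3 - <<'E'
from h import *
p=grab('wrist','w4.png');print(env.sense()['force'],env.sense()['eef_pos'])
cv2.imwrite('pics/w4c.png',cv2.resize(p['frame'][150:390,220:600],None,fx=2,fy=2,interpolation=2))
E
```

```text
t: 5.9
eef_pos: [436.2, -295.8, 141.4]
ee_rot: [0.735, 0.679, 0.0, -0.002]
force: [-0.6, 0.2, -1.4]
opening: 0.0
[-0.31997821  0.51817629 -0.3186709 ] [ 436.40762494 -295.25717612  141.83522854]
```

View pics/w4c.png

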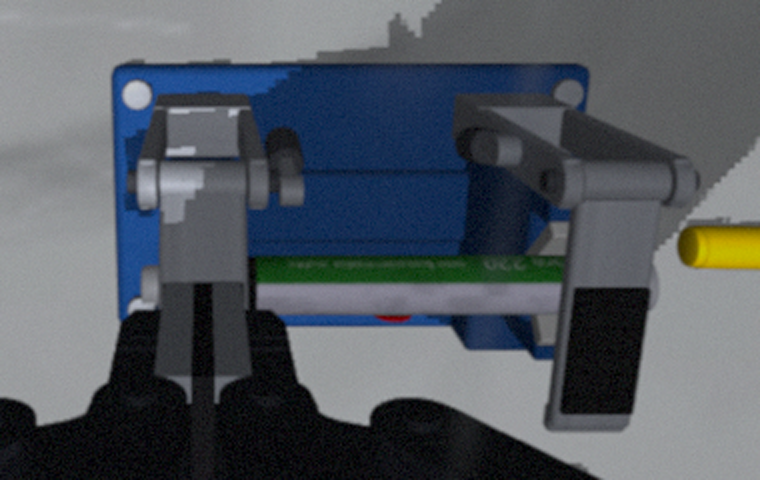

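```bash
python3 -m jog '[{"grip":-1,"tx":0,"ty":0,"tz":4,"wx":0,"wy":0,"wz":0},{"grip":-1,"tx":0,"ty":0,"tz":4,"wx":0,"wy":0,"wz":0},{"grip":-1,"tx":0,"ty":0,"tz":4,"wx":0,"wy":0,"wz":0},{"grip":-1,"tx":0,"ty":0,"tz":4,"wx":0,"wy":0,"wz":0}]'; python3 -m jog '[{"grip":-1,"tx":0,"ty":0,"tz":4,"wx":0,"wy":0,"wz":0},{"grip":-1,"tx":0,"ty":0,"tz":4,"wx":0,"wy":0,"wz":0},{"grip":-1,"tx":0,"ty":0,"tz":3,"wx":0,"wy":0,"wz":0},{"grip":-1,"tx":0,"ty":0,"tz":2,"wx":0,"wy":0,"wz":0},{"grip":-1,"tx":0,"ty":0,"tz":0,"wx":0,"wy":0,"wz":0}]'
```

```text
t: 6.35
eef_pos: [438.7, -296.2, 129.2]
ee_rot: [0.734, 0.68, 0.001, 0.002]
force: [0.1, 2.3, 7.3]
opening: 0.3
t: 6.85
eef_pos: [436.5, -295.7, 113.1]
ee_rot: [0.734, 0.679, -0.0, -0.001]
force: [-1.0, -0.0, -0.3]
opening: -0.2
```

```bash
python3 -m jog '[{"grip":-1,"tx":0,"ty":0,"tz":-30,"wx":0,"wy":0,"wz":0},{"grip":-1,"tx":0,"ty":0,"tz":-40,"wx":0,"wy":0,"wz":0},{"grip":-0.3,"tx":0,"ty":0,"tz":-40,"wx":0,"wy":0,"wz":0.14},{"grip":-0.3,"tx":0,"ty":10,"tz":-20,"wx":0,"wy":0,"wz":0.14},{"grip":-0.3,"tx":0,"ty":10,"tz":0,"wx":0,"wy":0,"wz":0.14},{"grip":-0.3,"tx":0,"ty":0,"tz":0,"wx":0,"wy":0,"wz":0.14},{"grip":-0.3,"tx":10,"ty":0,"tz":0,"wx":0,"wy":0,"wz":0.14},{"grip":-0.3,"tx":10,"ty":-10,"tz":0,"wx":0,"wy":0,"wz":0.14},{"grip":-0.3,"tx":10,"ty":-10,"tz":0,"wx":0,"wy":0,"wz":0.14},{"grip":-0.3,"tx":10,"ty":-10,"tz":0,"wx":0,"wy":0,"wz":0.14},{"grip":-0.3,"tx":10,"ty":0,"tz":0,"wx":0,"wy":0,"wz":0.14},{"grip":-0.3,"tx":0,"ty":0,"tz":0,"wx":0,"wy":0,"wz":0}]'
python3 - <<'E'
from h import *
p=grab('wrist','w5.png');s=env.sense();print(s['eef_pos'],s['ee_rot'],s['t'],s['opening'])
np.savez('w5.npz',**{k:np.array(p[k]) for k in('rvec','tvec','fx','fy','cx','cy')})
t=grab('top','t5.png');q=grab('scene','s5.png')
np.savez('top.npz',**{k:np.array(t[k]) for k in('rvec','tvec','fx','fy','cx','cy')})
np.savez('scene.npz',**{k:np.array(q[k]) for k in('rvec','tvec','fx','fy','cx','cy')})
for z in(0,50,100,150,200,250):
    for px in((395,151),(398,156)):
        X=at_z(t,*px,z);print(z,px,X.round(),proj(q,X).round())
a=q['frame'];cv2.imwrite('pics/s5c.png',cv2.resize(a[200:400,300:500],None,fx=3,fy=3,interpolation=2))
E
```

```text
t: 8.05
eef_pos: [477.7, -247.9, 244.0]
ee_rot: [0.993, 0.117, -0.0, -0.0]
force: [-0.2, -0.5, -0.8]
opening: 30.0
[ 477.20989269 -248.29392409  243.97024587] [ 9.93007562e-01  1.18050109e-01 -3.73066262e-04 -1.17377253e-04] 8.1 29.81340927530542
0 (395, 151) [ 699. -201.    0.] [422. 292.]
0 (398, 156) [ 685. -209.    0.] [420. 296.]
50 (395, 151) [ 687. -193.   50.] [420. 278.]
50 (398, 156) [ 673. -201.   50.] [418. 281.]
100 (395, 151) [ 675. -186.  100.] [417. 262.]
100 (398, 156) [ 662. -194.  100.] [415. 265.]
150 (395, 151) [ 663. -179.  150.] [414. 245.]
150 (398, 156) [ 650. -186.  150.] [412. 248.]
200 (395, 151) [ 651. -172.  200.] [411. 228.]
200 (398, 156) [ 639. -179.  200.] [410. 231.]
250 (395, 151) [ 639. -164.  250.] [408. 210.]
250 (398, 156) [ 627. -171.  250.] [406. 212.]
```

View pics/w5.png

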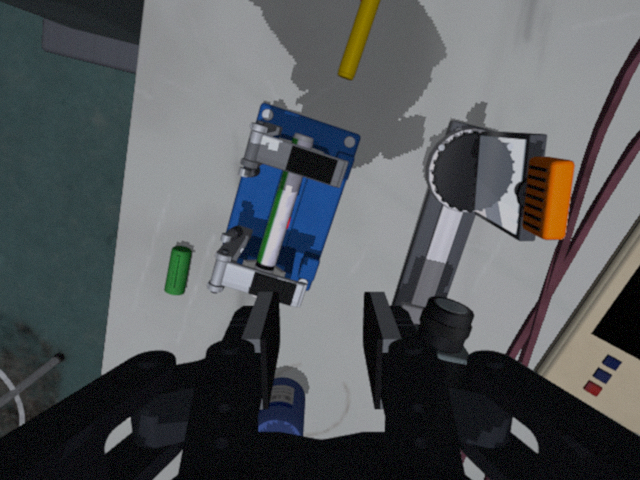

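View pics/s5c.png

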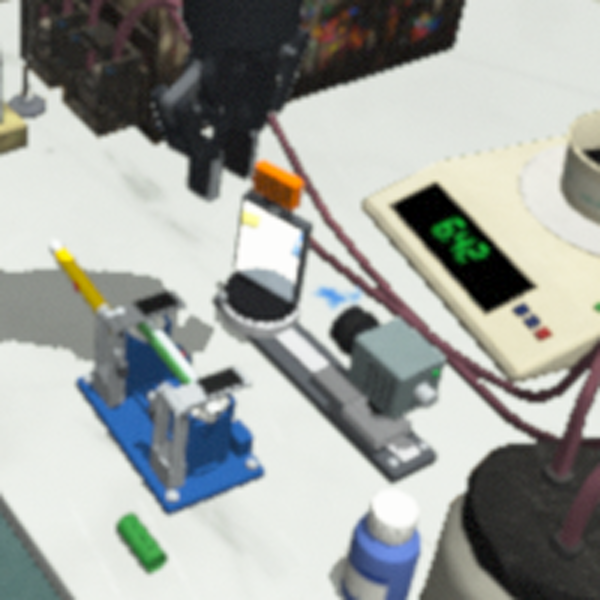

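```bash
python3 - <<'E'
import cv2
a=cv2.imread('pics/w5.png');cv2.imwrite('pics/w5c.png',cv2.resize(a[100:380,380:600],None,fx=2.7,fy=2.14*1.0,interpolation=2) if 0 else cv2.resize(a[110:260,410:590],None,fx=4,fy=4,interpolation=2))
cv2.imwrite('pics/w5d.png',cv2.resize(a[100:310,190:390],None,fx=2.8,fy=2.8,interpolation=2))
E
```

```text
(no output)
```

View pics/w5c.png

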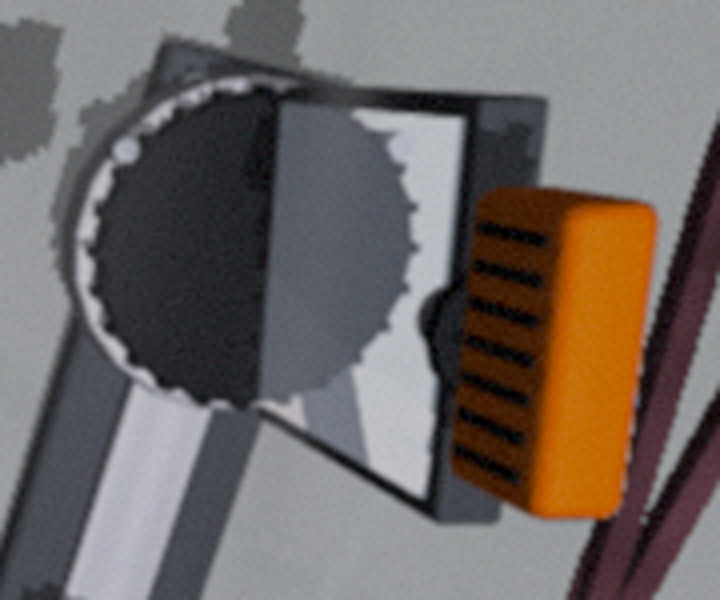

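View pics/w5d.png

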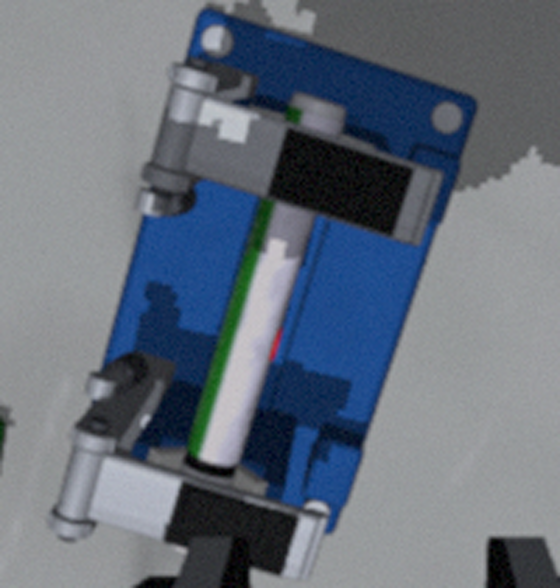

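```bash
python3 - <<'E'
import cv2
a=cv2.imread('pics/w5.png');cv2.imwrite('pics/w5e.png',cv2.resize(a[110:370,385:545],None,fx=3,fy=3,interpolation=2)[:780])
a=cv2.imread('pics/t5.png');cv2.imwrite('pics/t5c.png',cv2.resize(a[165:215,370:480],None,fx=7,fy=7,interpolation=2))
E
python3 - <<'E'
import cv2
a=cv2.imread('pics/w5.png');cv2.imwrite('pics/w5e.png',cv2.resize(a[190:370,385:545],None,fx=3.3,fy=3.3,interpolation=2))
E
```

```text
(no output)
```

View pics/w5e.png

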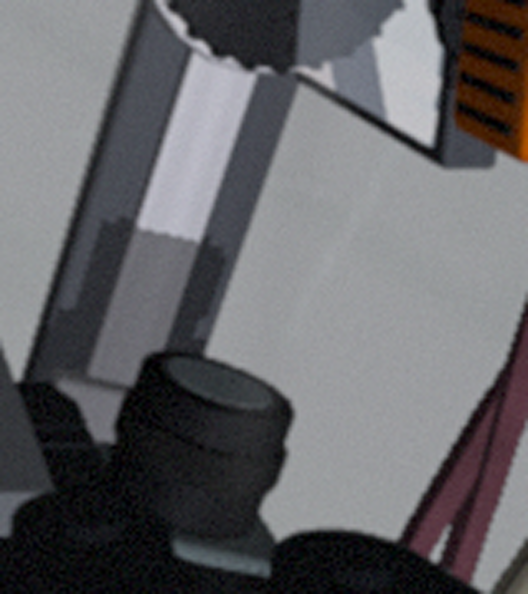

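View pics/t5c.png

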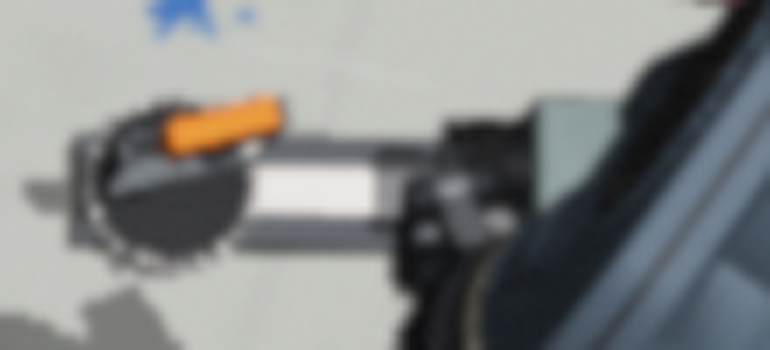

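```bash
python3 -m jog '[{"grip":-0.3,"tx":34,"ty":12,"tz":-10,"wx":0,"wy":0,"wz":0},{"grip":-0.3,"tx":34,"ty":12,"tz":-10,"wx":0,"wy":0,"wz":0},{"grip":-0.3,"tx":34,"ty":12,"tz":0,"wx":0,"wy":0,"wz":-0.14},{"grip":-0.3,"tx":34,"ty":16,"tz":0,"wx":0,"wy":0,"wz":-0.14},{"grip":-0.3,"tx":0,"ty":0,"tz":0,"wx":0,"wy":0,"wz":-0.14},{"grip":-0.3,"tx":0,"ty":0,"tz":0,"wx":0,"wy":0,"wz":-0.14},{"grip":-0.3,"tx":0,"ty":0,"tz":0,"wx":0,"wy":0,"wz":-0.14},{"grip":-0.3,"tx":0,"ty":0,"tz":0,"wx":0,"wy":0,"wz":-0.14},{"grip":-0.3,"tx":0,"ty":0,"tz":0,"wx":0,"wy":0,"wz":-0.14},{"grip":-0.3,"tx":0,"ty":0,"tz":0,"wx":0,"wy":0,"wz":-0.14},{"grip":-0.3,"tx":0,"ty":0,"tz":0,"wx":0,"wy":0,"wz":-0.14},{"grip":-0.3,"tx":0,"ty":0,"tz":0,"wx":0,"wy":0,"wz":0}]'
python3 - <<'E'
from h import *
p=grab('wrist','w6.png');s=env.sense();print(s['eef_pos'],s['ee_rot'],s['t'],s['dq'].round(3))
np.savez('w6.npz',**{k:np.array(p[k]) for k in('rvec','tvec','fx','fy','cx','cy')})
E
```

```text
t: 9.4
eef_pos: [621.8, -263.2, 264.1]
ee_rot: [0.734, 0.679, -0.0, -0.0]
force: [-0.2, -0.1, -0.3]
opening: 29.7
[ 621.89883555 -263.12272585  264.10238543] [ 7.34883558e-01  6.78193258e-01 -1.50388106e-04 -1.96877701e-04] 9.45 [ 0.005 -0.001  0.001 -0.     0.     0.023]
```

View pics/w6.png

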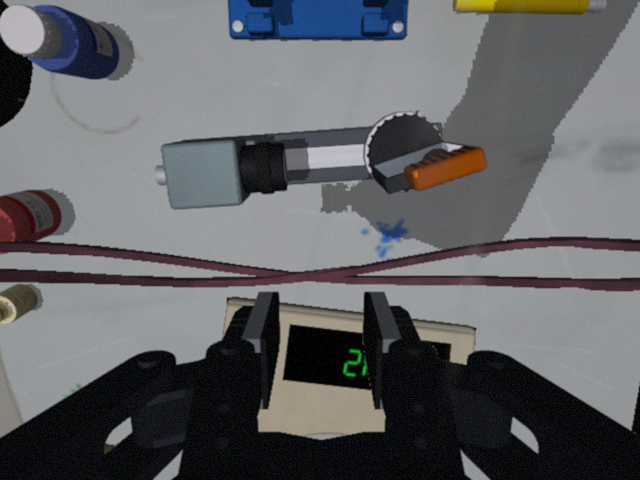

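Full view: camera (205,173), mirror (415,160), clamp far edge (320,38). Enlarge.

```bash
python3 - <<'E'
import cv2
a=cv2.imread('pics/w6.png');cv2.imwrite('pics/w6c.png',cv2.resize(a[100:220,150:350],None,fx=4,fy=4,interpolation=2));cv2.imwrite('pics/w6d.png',cv2.resize(a[90:220,330:500],None,fx=4.5,fy=4.5,interpolation=2))
E
```

```text
(no output)
```

View pics/w6c.png

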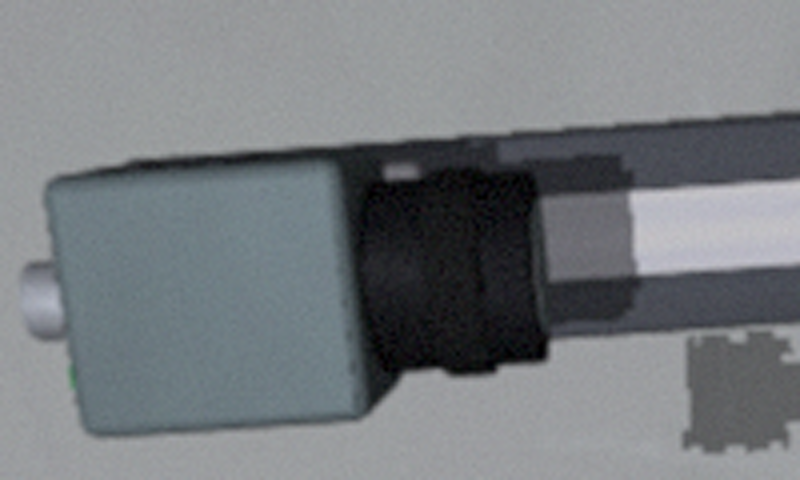

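View pics/w6d.png

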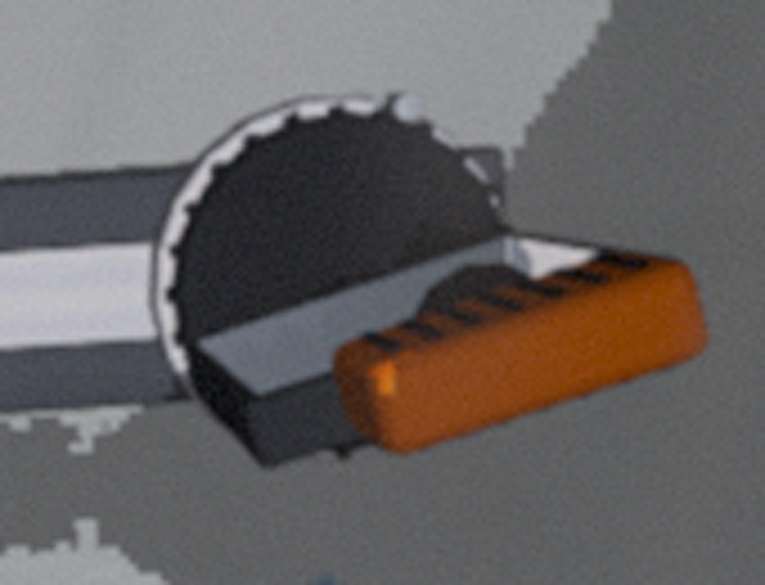

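```bash
python3 - <<'E'
from h import *
p=dict(np.load('w6.npz'));p5=dict(np.load('w5.npz'))
c=lambda x,y,z:at_z(p,150+x/4,100+y/4,z)
d=lambda x,y,z:at_z(p,330+x/4.5,90+y/4.5,z)
e=lambda x,y,z:at_z(p5,410+x/4,110+y/4,z)
def yw(a,b): v=b-a; return round(float(np.arctan2(-v[0],v[1])),4)
for z in (8,):
    n1,n2=c(520,137,z),d(160,166,z); f1,f2=c(555,335,z),d(150,402,z)
    print('rail yaw',yw(n1,n2),yw(f1,f2),n1,n2,f1,f2)
    print('strip',yw(c(640,191,z),d(145,244,z)),yw(c(640,278,z),d(150,342,z)))
k=[c(48,180,97),c(335,156,97),c(367,417,97),c(93,435,97)]
print('cam yaw',yw(k[0],k[1]),yw(k[3],k[2]),np.mean(k,0),np.linalg.norm(k[1]-k[2]),np.linalg.norm(k[0]-k[1]))
print('k',np.round(k,1))
g=[d(383,362,155.5),d(690,265,155.5),d(706,347,155.5),d(398,453,155.5)]
print('grip6',yw(g[0],g[1]),yw(g[3],g[2]),np.mean(g,0),np.linalg.norm(g[0]-g[1]),np.linalg.norm(g[1]-g[2]))
g=[e(572,208,155.5),e(658,208,155.5),e(622,518,155.5),e(533,515,155.5)]
print('grip5',yw(g[3],g[0]),yw(g[2],g[1]),np.mean(g,0),np.linalg.norm(g[0]-g[1]),np.linalg.norm(g[1]-g[2]))
# clamp far screws & corners in w6
for px in((237,27),(399,27)): print('screw',at_z(p,*px,12))
for px in((231,40),(408,38)): print('far corner',at_z(p,*px,10))
E
```

```text
rail yaw 0.0057 -0.0184 [ 563.62826544 -293.62654782    8.        ] [ 563.21638253 -221.07358515    8.        ] [ 605.9947996  -290.32103137    8.        ] [ 607.19472107 -225.21771814    8.        ]
strip -0.0115 -0.0126
cam yaw 0.0034 -0.0113 [ 583.7889385 -339.0140474   97.       ] 43.031438521212344 47.05965473836523
k [[ 562.5 -362.5   97. ]
 [ 562.4 -315.5   97. ]
 [ 605.4 -315.7   97. ]
 [ 604.9 -362.3   97. ]]
grip6 0.2318 0.2621 [ 585.30356666 -192.0354855   155.5       ] 36.55259009674815 9.79834747312518
grip5 0.2486 0.2729 [ 584.95284947 -192.54617526  155.5       ] 10.274066942007538 38.430350342373174
screw [ 479.25474369 -318.58813177   12.        ]
screw [ 489.13330545 -191.38931137   12.        ]
far corner [ 487.87638395 -324.90428597   10.        ]
far corner [ 497.34082004 -184.11827692   10.        ]
```

```bash
python3 - <<'E'
from h import *
p5=dict(np.load('w5.npz'))
im=cv2.imread('pics/w5.png').astype(int)
r=im[...,2]-np.maximum(im[...,1],im[...,0])
ys,xs=np.where(r[200:250,260:320]>40);print(len(xs),xs.mean()+260,ys.mean()+200)
for z in(75,77,79):print(at_z(p5,xs.mean()+260,ys.mean()+200,z))
yaw=-.079;ex=np.array([np.cos(yaw),np.sin(yaw)]);print(np.array([450.3,-252.5])+7*ex)
for A in((585.1,-192.3),):
  for D in((457.3,-253.0),):
    v=np.array(D)-A;u=-np.array([.008,1]);n=v/np.linalg.norm(v)+u/np.linalg.norm(u);print(np.arctan2(*n[::-1])+np.pi)
E
```

```text
18 287.6666666666667 222.94444444444446
[ 456.21873496 -253.70686071   75.        ]
[ 456.26431634 -253.2158008    77.        ]
[ 456.30989773 -252.7247409    79.        ]
[ 457.27816786 -253.05242497]
1.0031064560097303
```

```bash
python3 -m jog '[{"grip":-0.2,"tx":34,"ty":-21,"tz":0,"wx":0,"wy":0,"wz":0},{"grip":-0.2,"tx":34,"ty":-21,"tz":0,"wx":0,"wy":0,"wz":0},{"grip":-0.2,"tx":0,"ty":0,"tz":0,"wx":0,"wy":0,"wz":0.14},{"grip":-0.2,"tx":0,"ty":0,"tz":10,"wx":0,"wy":0,"wz":0.14},{"grip":-0.2,"tx":0,"ty":0,"tz":10,"wx":0,"wy":0,"wz":0.14},{"grip":-0.2,"tx":0,"ty":0,"tz":10,"wx":0,"wy":0,"wz":0.14},{"grip":-0.2,"tx":0,"ty":0,"tz":10,"wx":0,"wy":0,"wz":0.14},{"grip":-0.2,"tx":0,"ty":0,"tz":10,"wx":0,"wy":0,"wz":0.14},{"grip":-0.2,"tx":0,"ty":0,"tz":5,"wx":0,"wy":0,"wz":0.14},{"grip":-0.2,"tx":0,"ty":0,"tz":5,"wx":0,"wy":0,"wz":0.14},{"grip":-0.2,"tx":0,"ty":0,"tz":0,"wx":0,"wy":0,"wz":0.12},{"grip":-0.2,"tx":0,"ty":0,"tz":0,"wx":0,"wy":0,"wz":0}]'
python3 - <<'E'
from h import *
p=grab('wrist','w7.png');s=env.sense();q=s['ee_rot'];print(s['eef_pos'],q,2*np.arctan2(q[1],q[0]),s['t'],s['opening'])
E
```

```text
t: 10.65
eef_pos: [585.3, -191.7, 203.9]
ee_rot: [0.992, 0.125, -0.0, -0.0]
force: [-0.0, 0.2, 0.5]
opening: 33.9
[ 585.48375474 -191.71091218  204.22782298] [ 9.91965237e-01  1.26510682e-01 -1.26626965e-04 -2.85848673e-05] 0.25370120634422433 10.7 34.485129447474755
```

View pics/w7.png

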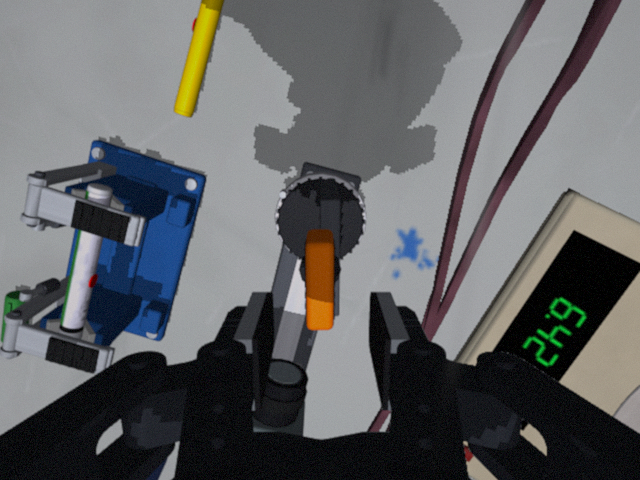

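```bash
python3 - <<'E'
from h import *
p=grab('wrist','w7b.png')
im=p['frame'].astype(int);r=im[...,2]-np.maximum(im[...,1],im[...,0])
ys,xs=np.where(r[260:300,80:110]>40);u,v=xs.mean()+80,ys.mean()+260;print(len(xs),u,v,at_z(p,u,v,75),at_z(p,u,v,76))
ys,xs=np.where((im[200:345,290:350,2]>200)&(im[200:345,290:350,0]<60));pts=np.stack([xs+290,ys+200],1).astype(np.float32)
b=cv2.minAreaRect(pts);print(b,at_z(p,*b[0],155.5))
bx=cv2.boxPoints(b);print([at_z(p,*q,155.5).round(1) for q in bx])
cv2.imwrite('pics/w7c.png',cv2.resize(im[215:440,240:400].astype(np.uint8),None,fx=2.6,fy=2.6,interpolation=2))
E
```

```text
78 91.73076923076923 279.5 [ 456.4216571  -253.18095927   75.        ] [ 456.87413702 -252.6744023    76.        ]
((319.0, 313.5), (29.0, 22.0), 90.0) [ 588.38082024 -203.57449135  155.5       ]
[array([ 582.2, -198.3,  155.5]), array([ 591.2, -196. ,  155.5]), array([ 594.7, -209. ,  155.5]), array([ 585.5, -211.3,  155.5])]
```

View pics/w7c.png

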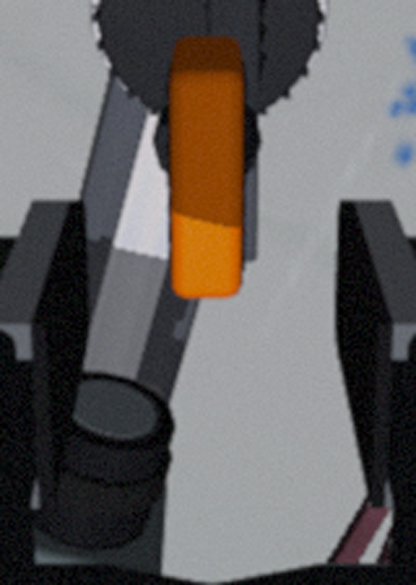

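```bash
python3 -m jog '[{"grip":-0.2,"tx":0,"ty":0,"tz":20,"wx":0,"wy":0,"wz":0},{"grip":-0.2,"tx":0,"ty":0,"tz":20,"wx":0,"wy":0,"wz":0},{"grip":-0.2,"tx":0,"ty":0,"tz":13,"wx":0,"wy":0,"wz":0},{"grip":-0.2,"tx":0,"ty":0,"tz":0,"wx":0,"wy":0,"wz":0},{"grip":-1,"tx":0,"ty":0,"tz":0,"wx":0,"wy":0,"wz":0},{"grip":-1,"tx":0,"ty":0,"tz":0,"wx":0,"wy":0,"wz":0},{"grip":-1,"tx":0,"ty":0,"tz":0,"wx":0,"wy":0,"wz":0},{"grip":-1,"tx":0,"ty":0,"tz":0,"wx":0,"wy":0,"wz":0}]' 40
python3 - <<'E'
from h import *
p=grab('wrist','w8.png');s=env.sense();q=s['ee_rot'];print(s['eef_pos'],2*np.arctan2(q[1],q[0]),s['t'],s['opening'],s['force'],s['wrist_torque'])
E
```

```text
t: 11.55
eef_pos: [584.8, -191.7, 151.8]
ee_rot: [0.992, 0.126, -0.001, 0.0]
force: [-5.0, -0.6, 0.6]
opening: 16.1
[ 584.80598362 -191.69546134  151.79280256] 0.25269357678996307 11.6 15.777321549307912 [-5.21334063  0.13828886 -0.18829969] [-0.06906835  1.1605151  -0.06245336]
```

View pics/w8.png

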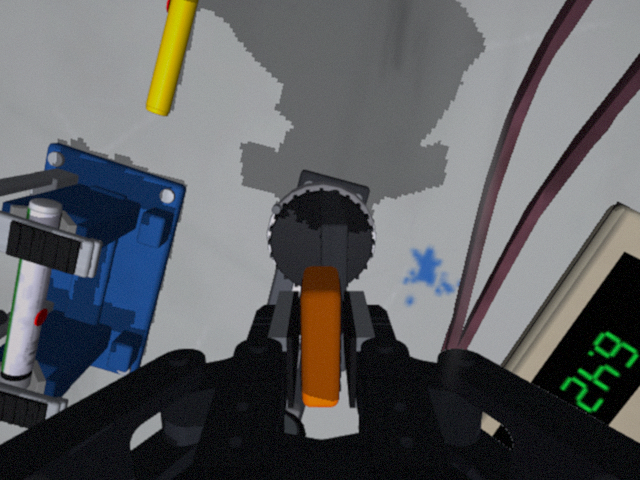

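```bash
python3 -m jog '[{"grip":-1,"tx":0,"ty":0,"tz":0,"wx":0,"wy":0,"wz":0},{"grip":-1,"tx":0,"ty":0,"tz":0,"wx":0,"wy":0,"wz":0},{"grip":-1,"tx":0,"ty":0,"tz":0,"wx":0,"wy":0,"wz":0}]'
python3 - <<'E'
from h import *
s=env.sense();q=s['ee_rot'];print(s['eef_pos'],2*np.arctan2(q[1],q[0]),s['t'],s['opening'],s['force'],s['wrist_torque'])
p=grab('wrist','w9.png')
cv2.imwrite('pics/w9c.png',cv2.resize(p['frame'][235:430,240:400],None,fx=3,fy=3,interpolation=2))
E
```

```text
t: 11.9
eef_pos: [584.8, -191.7, 151.7]
ee_rot: [0.992, 0.126, -0.001, 0.0]
force: [-5.2, 0.1, 0.8]
opening: 16.3
[ 584.79348911 -191.66140194  151.74338241] 0.2527532870966931 11.9 16.274339224639004 [-5.23767083  0.06164024  0.75208715] [-0.07539761  1.14838419 -0.01548636]
```

View pics/w9c.png

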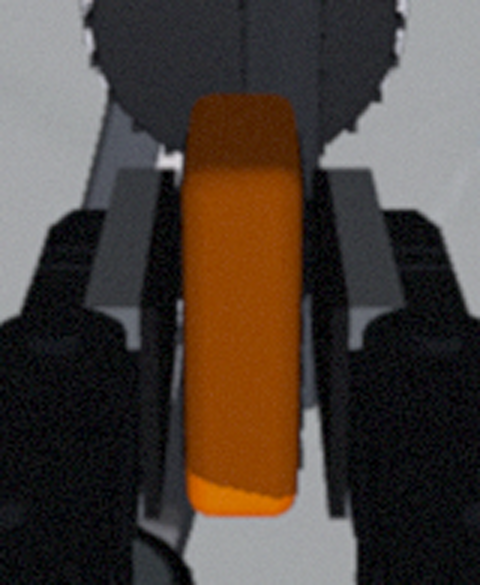

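```bash
python3 -m jog '[{"grip":-1,"tx":-0.6,"ty":0.3,"tz":0,"wx":0,"wy":0,"wz":0},{"grip":-1,"tx":0,"ty":0,"tz":0,"wx":0,"wy":0,"wz":-0.1},{"grip":-1,"tx":0,"ty":0,"tz":0,"wx":0,"wy":0,"wz":-0.1},{"grip":-1,"tx":0,"ty":0,"tz":0,"wx":0,"wy":0,"wz":-0.1},{"grip":-1,"tx":0,"ty":0,"tz":0,"wx":0,"wy":0,"wz":0},{"grip":-1,"tx":0,"ty":0,"tz":0,"wx":0,"wy":0,"wz":0}]'
python3 - <<'E'
from h import *
p=grab('wrist','w10.png')
s=env.sense();q=s['ee_rot'];print(s['eef_pos'],2*np.arctan2(q[1],q[0]),s['t'],s['opening'],s['force'],s['wrist_torque'])
cv2.imwrite('pics/w10c.png',cv2.resize(p['frame'][235:430,240:400],None,fx=3,fy=3,interpolation=2))
E
```

```text
t: 12.55
eef_pos: [584.6, -191.8, 151.7]
ee_rot: [0.962, 0.273, -0.0, -0.0]
force: [-5.3, 0.1, 0.3]
opening: 15.7
[ 584.59977347 -191.78212454  151.73996792] 0.5528777770646032 12.6 15.860199157838519 [-5.21511604  0.2924888   0.63252922] [0.06105425 1.10022887 0.00433934]
```

View pics/w10c.png

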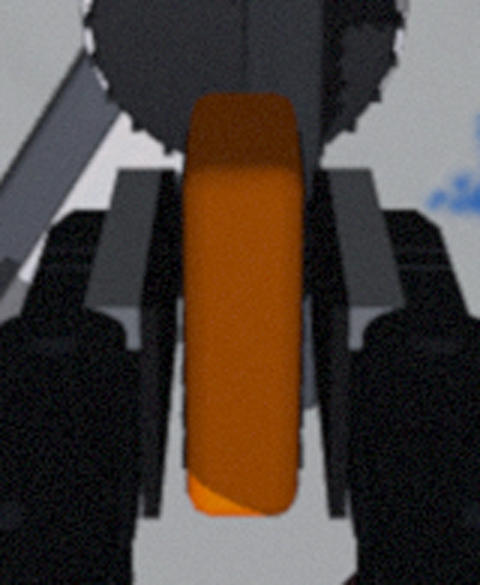

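```bash
python3 -m jog '[{"grip":-1,"tx":-0.85,"ty":-0.5,"tz":0,"wx":0,"wy":0,"wz":0},{"grip":-1,"tx":0,"ty":0,"tz":0,"wx":0,"wy":0,"wz":-0.1},{"grip":-1,"tx":0,"ty":0,"tz":0,"wx":0,"wy":0,"wz":-0.15},{"grip":-1,"tx":0,"ty":0,"tz":0,"wx":0,"wy":0,"wz":-0.1},{"grip":-1,"tx":0,"ty":0,"tz":0,"wx":0,"wy":0,"wz":-0.1},{"grip":-1,"tx":0,"ty":0,"tz":0,"wx":0,"wy":0,"wz":0},{"grip":-1,"tx":0,"ty":0,"tz":0,"wx":0,"wy":0,"wz":0}]'
python3 - <<'E'
from h import *
p=grab('wrist','w11.png')
np.savez('w11.npz',**{k:np.array(p[k]) for k in('rvec','tvec','fx','fy','cx','cy')})
s=env.sense();q=s['ee_rot'];print(s['eef_pos'],2*np.arctan2(q[1],q[0]),s['t'],s['opening'],s['force'],s['wrist_torque'])
im=p['frame'].astype(int);r=im[...,2]-np.maximum(im[...,1],im[...,0])
m=((r>60)&(im[...,1]<90)).astype(np.uint8);n,l,st,c=cv2.connectedComponentsWithStats(m)
for i in range(1,n):
    if st[i,4]>20: print(st[i],c[i],at_z(p,*c[i],75.5).round(1))
t=grab('top','t11.png');grab('scene','s11.png')
E
```

```text
t: 13.3
eef_pos: [584.3, -191.9, 151.7]
ee_rot: [0.877, 0.48, 0.0, 0.0]
force: [-4.9, -0.3, 0.4]
opening: 16.1
[ 584.32468919 -191.95183028  151.73216222] 1.0011559524996558 13.35 15.441029539836403 [-3.60073715 -0.10515803  1.54938605] [ 0.08785148  0.79415306 -0.11320306]
[ 33  97  21  10 107] [ 42.22429907 101.08411215] [ 456.3 -253.1   75.5]
[ 303  291   38  115 4056] [320.87105523 347.65631164] [ 621.8 -215.8   75.5]
```

View pics/w11.png

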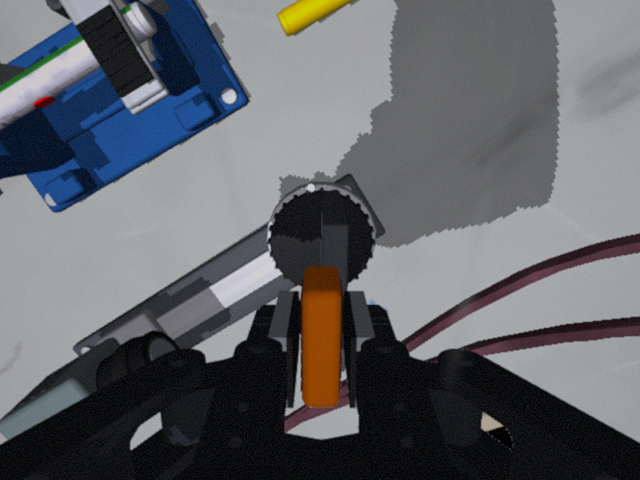

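```bash
python3 - <<'E'
from h import *
p=dict(np.load('w11.npz'))
for h in(10,15,20,25,30,40):
    print(h,proj(p,[584.6,-192.2,h]).round(1))
a=cv2.imread('pics/w11.png');cv2.imwrite('pics/w11c.png',cv2.resize(a[170:390,60:400],None,fx=2.3,fy=2.3,interpolation=2))
print([proj(p,[x,-192.2,155.5]).round(1) for x in (584.6,)])
E
```

```text
10 [320.4 231.5]
15 [320.4 233.5]
20 [320.4 235.6]
25 [320.4 237.8]
30 [320.4 240. ]
40 [320.4 244.8]
[array([320., 351.])]
```

View pics/w11c.png

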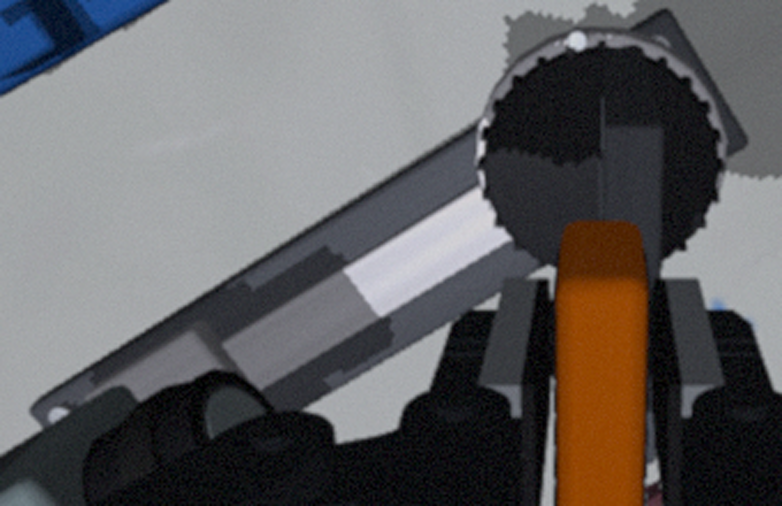

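```bash
python3 - <<'E'
from h import *
def fit(img,p,a,b,z,dark_side,half=6):
    g=cv2.GaussianBlur(cv2.cvtColor(cv2.imread(img),cv2.COLOR_BGR2GRAY),(0,0),0.8).astype(np.float32)
    a,b=np.array(a,float),np.array(b,float);d=(b-a)/np.linalg.norm(b-a);n=np.array([-d[1],d[0]])*dark_side
    pts=[];s=np.arange(-half,half+.01,.25)
    for k in np.arange(0,np.linalg.norm(b-a),2):
        c=a+d*k;q=c+np.outer(s,n);pr=cv2.remap(g,q[:,0].astype(np.float32)[None],q[:,1].astype(np.float32)[None],1)[0]
        gr=-np.gradient(pr);i=gr.argmax()
        if gr[i]>2:pts.append(c+n*s[i])
    P=np.array([at_z(p,*x,z)[:2] for x in pts])
    for _ in range(3):
        co=np.polyfit(P[:,1],P[:,0],1);r=P[:,0]-np.polyval(co,P[:,1]);P=P[abs(r)<max(2*r.std(),.3)]
    print(img,len(pts),len(P),'yaw',-np.arctan(co[0]),'x@-192,-300',np.polyval(co,-192),np.polyval(co,-300),'std',r.std())
p6=dict(np.load('w6.npz'));p11=dict(np.load('w11.npz'))
c=lambda x,y:(60+x/2.3,170+y/2.3)
for z in(6,10):
    fit('pics/w11.png',p11,c(60,390),c(465,132),z,1)
    fit('pics/w11.png',p11,c(330,390),c(520,282),z,-1)
    fit('pics/w6.png',p6,(275,134.7),(360,127.3),z,1)
    fit('pics/w6.png',p6,(289,183.7),(358,179.5),z,-1)
    fit('pics/w6.png',p6,(311,147.5),(361,144),z,-1,4)   # strip
    fit('pics/w6.png',p6,(311,169),(362,166),z,1,4)
fit('pics/w6.png',p6,(168,144.7),(230,139.5),97,-1,5)
E
```

```text
pics/w11.png 105 101 yaw -0.005329471159697584 x@-192,-300 562.289889955579 561.7143016207925 std 0.1302898530535827
pics/w11.png 38 36 yaw -0.008022932285071034 x@-192,-300 607.842214533173 606.9757192549439 std 0.09875404860658817
pics/w6.png 43 40 yaw -0.0036248767132235557 x@-192,-300 562.7883854353254 562.3968970356117 std 0.2280255175608588
pics/w6.png 35 34 yaw -0.0066522683276954075 x@-192,-300 607.4105765243185 606.6921209470361 std 0.2519483178204884
pics/w6.png 26 25 yaw -0.014900434755930139 x@-192,-300 577.415343311069 575.8059772502622 std 0.24099539448092436
pics/w6.png 26 23 yaw -0.008715874942972839 x@-192,-300 595.1466141642296 594.2052758335492 std 0.2162723027169571
pics/w11.png 105 101 yaw -0.005329471159697718 x@-192,-300 561.7762391018009 561.2006507670143 std 0.1283312325517834
pics/w11.png 38 36 yaw -0.008022932285068288 x@-192,-300 606.6423204693298 605.775825191101 std 0.0972694993519512
pics/w6.png 43 40 yaw -0.003624876713224451 x@-192,-300 562.7140657122065 562.3225773124926 std 0.22561564493252984
pics/w6.png 35 34 yaw -0.00665226832769321 x@-192,-300 606.8667896119389 606.1483340346566 std 0.24928561865696025
pics/w6.png 26 25 yaw -0.01490043475593166 x@-192,-300 577.1943341679247 575.5849681071178 std 0.2384484505646231
pics/w6.png 26 23 yaw -0.00871587494297471 x@-192,-300 594.7338829158292 593.7925445851486 std 0.21398664316376387
pics/w6.png 32 29 yaw 0.00139364185738565 x@-192,-300 562.3421295516823 562.4926429697242 std 0.20684417102844246
```

```bash
python3 -m jog '[{"grip":-1,"tx":0,"ty":0,"tz":0,"wx":0,"wy":0,"wz":-0.003},{"grip":-1,"tx":0,"ty":0,"tz":0,"wx":0,"wy":0,"wz":0},{"grip":-1,"tx":0,"ty":0,"tz":0,"wx":0,"wy":0,"wz":0}]'
python3 - <<'E'
from h import *
for f in ('w7b','w9','w10','w11','now'):
    if f=='now':
        p=grab('wrist','w12.png');im=p['frame']
    else: im=cv2.imread('pics/'+f+'.png') if f!='w9' else cv2.imread('pics/w9.png')
    im=im.astype(int);m=(im[...,2]>100)&(im[...,0]<40)&(im[...,2]-im[...,1]>50)
    R=range(255,325) if f=='w7b' else range(302,395)
    L=[];Rr=[]
    for r in R:
        x=np.where(m[r,280:360])[0]
        if len(x)>5:L.append((r,x.min()+280));Rr.append((r,x.max()+280))
    L,Rr=np.array(L),np.array(Rr)
    print(f,np.polyfit(L[:,0],L[:,1],1),np.polyfit(Rr[:,0],Rr[:,1],1))
s=env.sense();q=s['ee_rot'];yaw=2*np.arctan2(q[1],q[0]);print(s['eef_pos'],yaw,s['t'],s['force'])
e=s['eef_pos'];ty=np.array([np.sin(yaw),-np.cos(yaw),0]);
for k in(-20,20):print(proj(p,e+k*ty+[0,0,3.8]))
E
```

```text
t: 13.75
eef_pos: [584.3, -192.0, 151.7]
ee_rot: [0.876, 0.482, 0.0, 0.0]
force: [-3.8, -0.6, 2.1]
opening: 15.9
w7b [-4.96294426e-16  3.06000000e+02] [-5.68629166e-03  3.33574753e+02]
w9 [1.3159858e-02 2.9786123e+02] [-1.43684163e-02  3.43226015e+02]
w10 [1.50398377e-02 2.97379040e+02] [-1.57410999e-02  3.43940268e+02]
w11 [3.01934051e-16 3.03000000e+02] [-2.25149951e-02  3.46620165e+02]
now [3.01934051e-16 3.03000000e+02] [-2.49917937e-02  3.47525101e+02]
[ 584.34270426 -191.97954421  151.68353493] 1.0058088033567631 13.8 [-3.95366016  0.37970575  3.31937867]
[320.17628438 288.05118723]
[320.26710027 407.18340479]
```

```bash
cat > slope.py <<'E'
from h import *
def slope(im):
    c=(im[...,2].astype(np.float32)-im[...,0]);c=cv2.GaussianBlur(c,(0,0),0.8)
    o=[]
    for x0,sg in((303,1),(339,-1)):
        P=[]
        for r in range(312,392):
            x=np.arange(x0-6,x0+7);g=np.gradient(c[r,x])*sg;g[g<0]=0
            i=g.argmax();w=slice(max(i-2,0),i+3);P.append((r,(g[w]*x[w]).sum()/g[w].sum()))
        P=np.array(P)
        for _ in range(3):
            k=np.polyfit(P[:,0],P[:,1],1);q=P[:,1]-np.polyval(k,P[:,0]);P=P[abs(q)<=2*q.std()+1e-6]
        o.append((k[0].round(4),q.std().round(2)))
    return o,(o[0][0]+o[1][0])/2
if __name__=='__main__':
    for f in('w9','w10','w11','w12'):print(f,slope(cv2.imread(f'pics/{f}.png')))
E
python3 slope.py
```

```text
w9 ([(np.float64(0.0072), np.float64(0.09)), (np.float64(-0.0177), np.float64(0.09))], np.float64(-0.00525))
w10 ([(np.float64(0.0151), np.float64(0.09)), (np.float64(-0.019), np.float64(0.09))], np.float64(-0.0019499999999999995))
w11 ([(np.float64(0.0034), np.float64(0.07)), (np.float64(-0.0292), np.float64(0.11))], np.float64(-0.0129))
w12 ([(np.float64(0.0065), np.float64(0.11)), (np.float64(-0.0295), np.float64(0.11))], np.float64(-0.0115))
```

```bash
python3 -m jog '[{"grip":-1,"tx":0,"ty":0,"tz":0,"wx":0,"wy":0,"wz":0},{"grip":-1,"tx":0,"ty":0,"tz":0,"wx":0,"wy":0,"wz":0},{"grip":-1,"tx":0,"ty":0,"tz":0,"wx":0,"wy":0,"wz":0}]' 90
python3 - <<'E'
from h import *
from slope import slope
for i in range(6):
    p=vision.grab_frame('wrist');print(slope(p['frame']))
cv2.imwrite('pics/w13.png',p['frame'])
s=env.sense();q=s['ee_rot'];yaw=2*np.arctan2(q[1],q[0]);print(s['eef_pos'],yaw,s['t'],s['force'],s['wrist_torque'])
cv2.imwrite('pics/w13c.png',cv2.resize(p['frame'][270:420,260:380],None,fx=4,fy=4,interpolation=2))
E
```

```text
t: 14.1
eef_pos: [584.3, -191.9, 151.9]
ee_rot: [0.876, 0.482, 0.0, 0.0]
force: [-3.9, -0.1, 6.0]
opening: 12.3
([(np.float64(0.006), np.float64(0.16)), (np.float64(-0.0281), np.float64(0.12))], np.float64(-0.01105))
([(np.float64(0.0062), np.float64(0.19)), (np.float64(-0.0283), np.float64(0.12))], np.float64(-0.011049999999999999))
([(np.float64(0.0081), np.float64(0.1)), (np.float64(-0.0285), np.float64(0.11))], np.float64(-0.0102))
([(np.float64(0.0044), np.float64(0.12)), (np.float64(-0.0287), np.float64(0.12))], np.float64(-0.01215))
([(np.float64(0.0051), np.float64(0.14)), (np.float64(-0.0288), np.float64(0.11))], np.float64(-0.01185))
([(np.float64(0.006), np.float64(0.15)), (np.float64(-0.0278), np.float64(0.11))], np.float64(-0.0109))
[ 584.34608979 -191.94604394  151.95830118] 1.0059830816169575 14.4 [-4.91545728  0.94932088  4.43407744] [ 0.28424722  0.94673865 -0.09057628]
```

View pics/w13c.png

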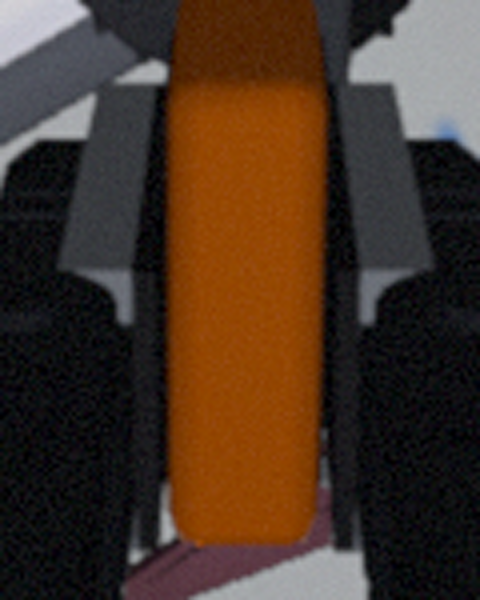

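```bash
cat > gyaw.py <<'E'
from h import *
def gyaw(p,z=155.5):
    im=p['frame'];c=(im[...,2].astype(np.float32)-im[...,0]);c=cv2.GaussianBlur(c,(0,0),0.8);o=[];mid=[]
    for x0,sg in((303,1),(339,-1)):
        P=[]
        for r in range(312,392):
            x=np.arange(x0-6,x0+7);g=np.gradient(c[r,x])*sg;g[g<0]=0
            i=g.argmax();w=slice(max(i-2,0),i+3);P.append(at_z(p,(g[w]*x[w]).sum()/g[w].sum(),r,z)[:2])
        P=np.array(P);v=cv2.fitLine(P.astype(np.float32),cv2.DIST_HUBER,0,.01,.01).ravel();d=v[:2]*np.sign(v[1])
        o.append(float(np.arctan2(-d[0],d[1])));mid.append(P.mean(0))
    return np.round(o,4),np.mean(o),np.linalg.norm(mid[0]-mid[1])
if __name__=='__main__':
    s=env.sense();q=s['ee_rot'];print('tool',2*np.arctan2(q[1],q[0]))
    for i in range(3):
        p=vision.grab_frame('wrist');print(gyaw(p))
E
python3 gyaw.py
```

```text
tool 1.0059830816169575
(array([1.0001, 0.992 ]), np.float64(0.9960444867610931), np.float64(11.552869096467784))
(array([0.9999, 0.9919]), np.float64(0.9959132969379425), np.float64(11.551987883616672))
(array([0.9982, 0.9921]), np.float64(0.995148777961731), np.float64(11.54367240177362))
```

```bash
python3 -m jog '[{"grip":-1,"tx":0,"ty":0,"tz":0,"wx":0,"wy":0,"wz":-0.008},{"grip":-1,"tx":0,"ty":0,"tz":0,"wx":0,"wy":0,"wz":0},{"grip":-1,"tx":0,"ty":0,"tz":0,"wx":0,"wy":0,"wz":0},{"grip":-1,"tx":0,"ty":0,"tz":0,"wx":0,"wy":0,"wz":0}]'; python3 gyaw.py
python3 - <<'E'
from h import *
p=grab('wrist','w14.png');q=grab('scene','s14.png')
im=p['frame'].astype(int);r=im[...,2]-np.maximum(im[...,1],im[...,0])
# disc centre check
cv2.imwrite('pics/s14c.png',cv2.resize(q['frame'][200:400,290:490],None,fx=3,fy=3,interpolation=2))
cv2.imwrite('pics/w14c.png',cv2.resize(p['frame'][170:300,255:390],None,fx=4.4,fy=4.4,interpolation=2))
E
```

```text
t: 14.95
eef_pos: [584.3, -192.0, 151.9]
ee_rot: [0.874, 0.486, 0.0, 0.0]
force: [-4.2, 0.6, 6.0]
opening: 12.2
tool 1.0139561411910807
(array([1.0076, 0.9999]), np.float64(1.0037440657615662), np.float64(11.546382939131396))
(array([1.0082, 0.9994]), np.float64(1.0038174092769623), np.float64(11.555939675644622))
(array([1.0058, 1.0002]), np.float64(1.0030134320259094), np.float64(11.528996416305924))
```

View pics/s14c.png

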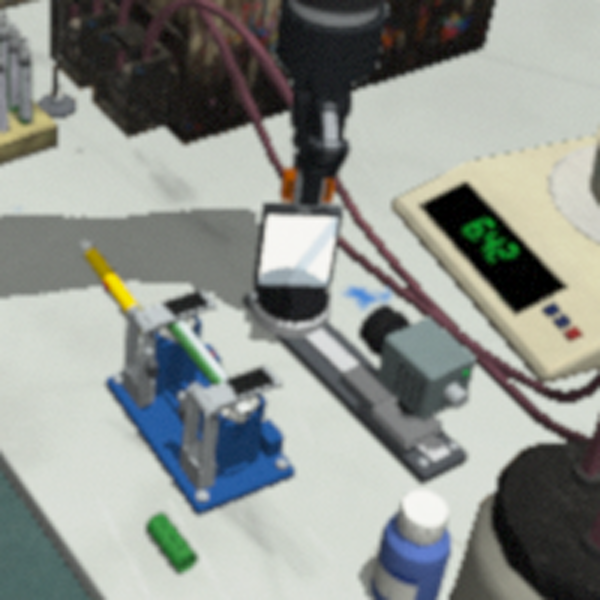

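View pics/w14c.png

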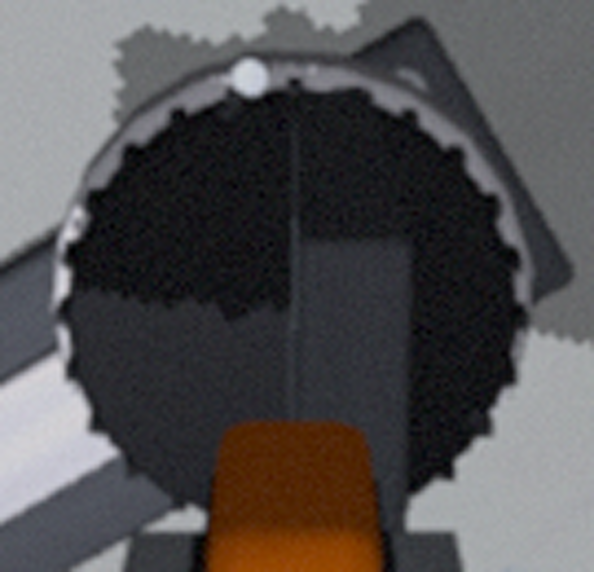

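```bash
python3 - <<'E'
from h import *
ims=[]
for i in range(4):
    p=vision.grab_frame('wrist');ims.append(p['frame'].astype(float))
g=np.mean(ims,0).mean(2)
print(g[195:262:6,315:329].round().astype(int))
P=[]
for r in range(195,262):
    x=np.arange(318,326);w=np.clip(g[r,x]-np.minimum(np.interp(x,[318,325],[g[r,318],g[r,325]]),1e9),0,None)
    if r<222:w=np.clip(g[r,x]-np.median(g[r,x]),0,None)
    if r<222 and w.sum()>3:P.append((r,(w*x).sum()/w.sum()))
P=np.array(P);k=np.polyfit(P[:,0],P[:,1],1);print(k,np.polyval(k,[195,222]))
u=[at_z(p,np.polyval(k,r),r,40)[:2] for r in(192,226)];d=u[0]-u[1];print(u,np.arctan2(-d[0],d[1]))
K,R,t=cam(p);C=-R.T@t;print('cam',C)
E
```

```text
[[22 20 22 21 25 24 19 25 25 25 24 25 28 28]
 [20 20 24 20 23 24 34 35 28 29 24 25 24 26]
 [21 24 25 22 25 21 33 35 24 27 19 24 24 23]
 [22 23 19 19 24 22 35 35 23 25 24 24 24 25]
 [21 16 22 23 21 18 43 41 26 24 26 25 26 25]
 [22 24 17 20 22 21 49 53 40 42 45 46 44 42]
 [20 24 17 20 23 25 48 55 45 50 52 50 50 52]
 [24 22 22 19 22 22 49 57 44 51 51 51 52 52]
 [46 46 42 46 42 49 63 60 45 52 51 52 51 52]
 [45 44 44 43 41 52 52 46 43 53 52 52 53 51]
 [42 43 43 42 40 51 53 47 44 50 51 50 50 49]
 [43 42 43 38 45 48 54 46 46 50 52 52 49 51]]
[-1.63623534e-02  3.25261524e+02] [322.07086466 321.62908112]
[array([ 559.90841626, -175.7454354 ]), array([ 575.81996861, -186.00125494])] 0.9982606707469242
cam [ 527.83958901 -156.57607638  272.25769163]
```

```bash
python3 - <<'E'
from h import *
print(env.sense()['t'],env.sense()['dq'].round(3));print(workorder.job_done())
E
```

```text
15.4 [-0.    -0.    -0.001 -0.001  0.001  0.002]
the job is handed in; nothing more can be done
None
```

I pressed both straps down until they snapped shut, then turned the mirror to the angle I worked out and handed in at 15.4 s, still holding the grip. The camera's own picture was not available. So whether the dot is centred rests on geometry measured with the wrist camera, and I expect about 1 mm of error at the dot.

- **Straps:** I pressed each one about 28–32 mm from its hinge with the closed fingertips. The force peaked at about 7 N and then dropped to zero as each snapped. Later pictures show both lying flat over the barrel, with the barrel in place.
- **Mirror angle:** I pinched the grip with 40 N and later raised that to 90 N. The target direction was 1.005 rad, and the last pictures of the grip gave about 1.0035 rad.
- **Check that disagreed:** The gripper's own angle read 1.014 rad, about 0.010 rad more than the pictures. I read this as the grip lagging slightly in the pads and set the angle by the pictures. A rough look at the edge of the glass gave 0.998 rad, which also favours the pictures.
- **Leftover force:** A sideways force of about 4–5 N stayed on the grip while it was held.
- **Everything else:** Nothing touched the mirror's glass, the camera or the loose things in the pictures I took. The arm was still at hand-in.

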